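# Set the portion ring of the fish saw and confirm it

### The arm

A 7-joint arm with a two-finger parallel gripper is mounted at the origin on the work surface. World frame = base frame: x ahead of the robot, y to its left, z up, the work surface at z = 0. Lengths are in mm, angles in rad, forces in N, time in s.
With the tool pointing down it reaches from about 400 to 900 mm from the base axis. Payload 5.5 kg.
Tool frame: the origin (TCP) lies midway between the tips of the shut fingers; the grasp point (between the pads) lies 19 mm behind it; y points along the fingers, x is the direction in which the jaws open and shut, and the axes are right-handed (so a half turn about y gives the same grasp; the last joint's range is limited). The gripper opens to 92 mm and grips with 3 to 60 N. Pads are 19 mm wide; open, the fingers measure 130 mm over their backs; the gripper's body (75 mm by 190 mm) begins 47 mm behind the grasp point.
Start: joints at [1.59, 0.501, -0.427, 1.55, 0.221, 1.138, -0.21], TCP at [156.94, -630.77, 188.129] pointing down, gripper open.
Joint ranges: [-2.88, 2.88], [-0.31, 2.03], [-1.54, 1.56], [0.2, 2.42], [-1.41, 4.55], [0.19, 2.02], [-2.57, 2.57]. Speed limits (rad/s): [2.57, 2.57, 3.14, 3.14, 3.14, 3.14, 3.14].

### API

Orientations are given as a unit quaternion [x, y, z, w].
In Python, from plant import r gives the robot as it stands.
- The arm moves only by the tool move_arm, never from a script. Its argument "commands" is a list of rows, each an object with "slide": the shift along the tool's x, y, z scaled (see below), a list of three; "dr": the turn, a rotation vector about the tool's x, y, z scaled (see below), a list of three; "gripper": the opening, from -1 (shut) to 1 (fully open), so that 0 is half open. A call has 1 to 20 rows; each row is the pose to reach, as a shift and turn from the pose commanded when the call began, along the tool's axes at that moment; what a row does not reach only later rows make up. The controller multiplies each number of a shift by 0.1 m and each number of a turn by pi/2 rad. A row lasts 1/8 s, in which the tool goes at most 62.5 mm and 10.7 degrees, less where a joint would pass 70% of its speed; a pose out of reach is approached as far as the arm can. A call with a number of a shift or a turn outside -1 to 1 is refused whole. A call with a gripper value outside its range is refused whole. The fingers move at their own pace and stop on an object; the grip force is fixed at half the most. Time passes only in rows, so rows that repeat a pose let the fingers close. It gives the time, the measured TCP pose, the force and the opening at its end, in the units of the state.
- r.state(): the state, without advancing time (a new reading comes with each control period).
- r.read_camera(name): name is "side" or "top" or "wrist"; returns the picture (384x512x3 uint8, blue, green, red); there is no depth.
- r.camera_params(name): a dict with "fx", "fy", "cx", "cy" (pixels), "k1" (the pictures are not rectified: a ray, as slopes to the right and down, at radius r is drawn at 1 + k1 r^2 times it, then the intrinsics apply), "world_from_camera" (4x4, takes a point from camera to world coordinates). Camera axes: x right, y down, z forward; pixel columns grow to the right and rows downward; lengths in mm; the calibration is good to about 2 mm. A picture is of the moment at which its call begins: read the wrist's pose just before it. camera_params takes no time and is no camera call; for the wrist camera it gives the pose at the moment of the call.
- r.close_job(): hands the job in, once; it reports no verdict.
The state is a dict: "t": time; "joint_positions": joint angles; "dq": joint speeds; "joint_torque": joint torques, N m; "tcp_pos": TCP position; "orientation": TCP orientation; "wrist_force": force on the tool from outside, world axes, zero at the start; "wrist_torque": the same for the moment, N m; "grip_width": finger opening in mm.
Only numpy, scipy, OpenCV 4.12 (cv2) and the standard library are available. Lean on these libraries where they do the work, as an engineer would, in place of code of your own. Each camera call takes 0.05 s, during which the arm holds its last target. There are 200 camera calls.

### The job

On the portion setter, gently push the upright lever handle round, turning the ring until its pointer points squarely at the scale mark where the tall peg stands. Then press the round black button on the setter fully down and let it come back up; do not press it while the pointer is off the mark. Only push the ring round, never lift it, and leave the star knob, the scraper and the tub where they are.

Things in the scene. Friction and masses are not known exactly. Their poses are not given: they have to be found in the camera images.
- housing: The portion setter: a heavy aluminium block 300 x 300 mm, 40 mm high, fixed to the steel table. Origin: centre of its underside, on the table. z up; its +x points to the side with the scale (away from the robot, turned up to 0.4 rad either way), its -x to the side with the button.
- ring_axis (a point): Point on the vertical turning axis of the ring, over the housing's centre, 52 mm above the table, level with the ring's top face. The steel ring lies on the deck: outer radius 94 mm, inner radius 54 mm, 12 mm thick. A black hub cap (radius 52 mm, 16 mm high) fills its middle.
- ring (a joint): Turn of the ring about the vertical axis, rad: 0 when the lever points along the housing's +x, growing anticlockwise seen from above, stops at -1.3 and +1.3. It starts between -0.3 and 0.3. It turns against dry friction (about 0.28 N m: about 4 N sideways at the handle) and stays where it is left.
- hub (a joint): Height of the hub cap and ring above their seat, m: 0 when seated. They are held down only by their weight (0.55 to 0.8 kg in all) and lift off straight upwards for washing; they must stay seated.
- handle (a point): Centre of the top of the upright lever handle: a dark steel round post 16 mm in diameter, 78 mm from the ring axis, standing on the ring and turning with it. Its top is 100 mm above the table, 48 mm above the ring's top face; free on both sides.
- pointer (a point): Point on the line of the pointer, 118 mm from the ring axis (the radius of the peg) and 55 mm above the table; it turns with the ring. The pointer is the end of the radial lever bar (14 mm wide, 6 mm thick, upper face 58 mm above the table), which passes under the handle and ends 109 mm from the axis, just inside the peg.
- peg: The tall peg: steel, 12 mm in diameter with a 14 mm head, 36 mm high, fixed upright at one of the six scale marks, 118 mm from the ring axis. Origin: centre of its foot, on the deck 40 mm above the table. It marks today's setting; at the other five marks there are flat steel caps 12 mm across and 3 mm high. The marks are at ring angles -0.95, -0.70, -0.45, 0.45, 0.70 and 0.95 rad, each with an engraved dark radial line outside it.
- button (a joint): Travel of the push button, m: 0 up, 0.006 fully down; a spring (5 N when fully down) brings it back up.
- button_top (a point): Centre of the top of the round black push button (34 mm in diameter) in a dark collar (50 mm across, 12 mm high) on the deck, 120 mm from the ring axis on the housing's -x side. When up its top is 62 mm above the table, 10 mm above its collar. It is pressed straight down.
- starknob: Bystander: a loose black plastic star knob, about 48 mm across, 28 mm high, on the deck near the housing's (-x, +y) corner. Origin: centre of its underside.
- scraper: Bystander: a loose scraper, 280 mm long, with a round wooden handle 20 mm thick and a flat steel blade 65 mm wide, lying on the table beside the housing's +y side, handle towards its -x. Origin: on its underside at the middle of its length, x towards the blade.
- tub: Bystander: a loose white tub, 64 mm in diameter, 70 mm high, on the table beside the housing's -y side. Origin: centre of its underside.

How it is judged (in metres and radians):
On the way, in this order (a step that is already met when the one before it is completed fails the run):
1. the pointer rests at the peg's mark (within 6 mm) with the button up (horizontal distance between pointer and peg below 0.006 m and velocity of joint ring between -0.05 and 0.05 rad/s and value of joint button below 0.002 m), for 0.3 s.
2. the button is pressed down (at least 4.5 of its 6 mm) with the pointer on the mark (horizontal distance between pointer and peg below 0.006 m and value of joint button above 0.0045 m), for 0.02 s.
At the end, for the whole second after the job is handed in: The ring is at rest on its seat (within 3 mm) with the pointer's line within 6 mm of the tall peg's centre, the button has been pressed and is up again (within 2 mm), and the star knob, scraper and tub are within 20 mm of where they were (all of step 1 and value of joint hub below 0.003 m and distance of each of starknob, scraper, tub from where it was at the start of the episode below 0.02 m); the robot touches nothing.
It fails at once if the button is pressed (over 2 mm) while the pointer is more than 6 mm off the peg's mark (value of joint button above 0.002 m and horizontal distance between pointer and peg above 0.006 m).
It fails at once if the ring is lifted more than 5 mm off its seat (value of joint hub above 0.005 m).
It fails at once if the fingers force the lever or the ring with more than 30 N (contact force between the fingers and ring above 30 N).
It fails at once if a bystander is moved more than 20 mm (distance of any of starknob, scraper, tub from where it was at the start of the episode above 0.02 m).
It also fails if it takes over 51 s, if anything falls off the work surface, if the arm or the gripper's body presses on something with over 40 N, if the wrist force passes 120 N, or if a joint passes its speed limit or range.

## Working session

There is one attempt and no reset: what is moved stays moved. The work goes in short steps, Python scripts to look and compute and a tool call to move; the robot and the scene stay as the last step left them, time stands still between calls to the robot, and variables do not carry over. Pictures are saved under pics/ and viewed, about 8 in all and at most 12, crops included, and the job is handed in when it is done.

Besides the shell and the picture viewer there is one more tool, called after "Call:" by a JSON object that holds its "name" and its "arguments". move_arm: Moves the arm, as the interface text tells. Its arguments: {"type":"object","properties":{"commands":{"type":"array","items":{"type":"object","properties":{"slide":{"type":"array","items":{"type":"number","minimum":-1,"maximum":1}},"dr":{"type":"array","items":{"type":"number","minimum":-1,"maximum":1}},"gripper":{"type":"number"}}}}},"required":["commands"]}

```bash
mkdir -p pics; ls; cat > h.py <<'E'
import numpy as np, cv2
from plant import r
def proj(P,c):
    T=np.linalg.inv(c["world_from_camera"]);p=(T[:3,:3]@np.atleast_2d(P).T).T+T[:3,3]
    s=p[:,:2]/p[:,2:];s=s*(1+c["k1"]*(s**2).sum(1,keepdims=True))
    return s*[c["fx"],c["fy"]]+[c["cx"],c["cy"]]
def ray(uv,c):
    d=(np.array(uv,float)-[c["cx"],c["cy"]])/[c["fx"],c["fy"]];s=d.copy()
    for _ in range(30): s=d/(1+c["k1"]*(s@s))
    W=np.array(c["world_from_camera"]);return W[:3,3],W[:3,:3]@np.array([*s,1])
def atz(uv,z,c):
    o,d=ray(uv,c);return o+d*(z-o[2])/d[2]
def tri(uvs,cs):
    A=0;b=0
    for uv,c in zip(uvs,cs):
        o,d=ray(uv,c);d=d/np.linalg.norm(d);M=np.eye(3)-np.outer(d,d);A=A+M;b=b+M@o
    return np.linalg.solve(A,b)
E
python3 - <<'E'
from h import *
print(r.state())
for n in("top","side"):
    cv2.imwrite(f"pics/{n}0.png",cv2.resize(r.read_camera(n),None,fx=1.5,fy=1.5,interpolation=cv2.INTER_CUBIC)); print(r.camera_params(n))
E
```

```text
pics
{'t': 0.0, 'joint_positions': array([ 1.59019492,  0.50184215, -0.42678929,  1.55143804,  0.22078796,
        1.13829946, -0.21028579]), 'dq': array([ 1.48605466e-04,  6.76359980e-04, -1.33936113e-03, -1.99396548e-04,
       -1.18441790e-04, -1.78677227e-03, -4.40825158e-05]), 'joint_torque': array([ 2.18335958e-04, -5.66593766e+01, -5.81661209e+00, -2.79117250e+01,
       -6.87616342e-02,  3.10011045e-02,  1.83460952e-04]), 'tcp_pos': array([ 156.68199558, -630.03915387,  187.08680741]), 'orientation': array([-0.55666014,  0.43599487, -0.43495161,  0.55754378]), 'wrist_force': array([-0.4422111 , -0.95633374, -0.1236456 ]), 'wrist_torque': array([-0.05348473,  0.03600002,  0.01651882]), 'grip_width': 91.58711235454442}
{'fx': 455.0762133110961, 'fy': 455.0762133110961, 'cx': 248.06891685980548, 'cy': 191.1035960175707, 'k1': -0.14814215070898507, 'world_from_camera': array([[-2.69470912e-02, -9.85433338e-01,  1.67913638e-01,
         3.70990158e+02],
       [-9.99571141e-01,  2.46363531e-02, -1.58298693e-02,
         5.08122788e+01],
       [ 1.14625013e-02, -1.68268196e-01, -9.85674604e-01,
         1.33031333e+03],
       [ 0.00000000e+00,  0.00000000e+00,  0.00000000e+00,
         1.00000000e+00]])}
{'fx': 411.6196922496583, 'fy': 411.6196922496583, 'cx': 254.26636518776934, 'cy': 190.93903013386125, 'k1': -0.020729320528433272, 'world_from_camera': array([[ 9.80604659e-01, -1.24986010e-01,  1.50973505e-01,
         4.27703472e+02],
       [-1.95728679e-01, -6.64705047e-01,  7.21011432e-01,
        -6.40769156e+02],
       [ 1.02365086e-02, -7.36577015e-01, -6.76276212e-01,
         7.34621269e+02],
       [ 0.00000000e+00,  0.00000000e+00,  0.00000000e+00,
         1.00000000e+00]])}
```

View pics/top0.png

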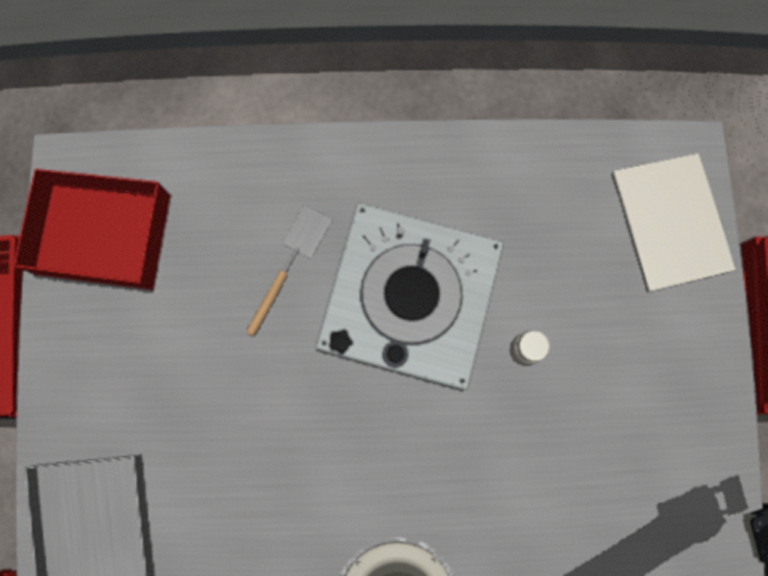

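View pics/side0.png

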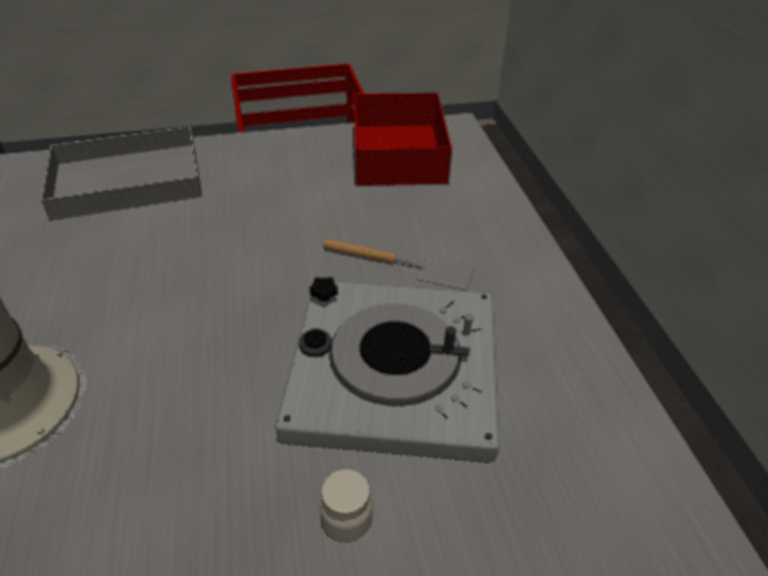

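```bash
cat > fit.py <<'E'
from h import *
from scipy.optimize import least_squares
C={n:r.camera_params(n) for n in("top","side")}
f=lambda U:(np.array(U,float)+.5)/1.5-.5
O={"top":dict(hub=(412,293),but=(395.5,354),c1=(361,205),c2=(502,241),c3=(467,389),c4=(318,350)),
   "side":dict(hub=(396,348),but=(315,340),c1=(494,292))}
L=dict(hub=(0,0,56),but=(-120,0,62),c1=(150,150,40),c2=(150,-150,40),c3=(-150,-150,40),c4=(-150,150,40))
def W(p,l):
    c,s=np.cos(p[2]),np.sin(p[2]);l=np.atleast_2d(l)
    return np.c_[p[0]+c*l[:,0]-s*l[:,1],p[1]+s*l[:,0]+c*l[:,1],l[:,2]]
def res(p): return np.concatenate([(proj(W(p,L[k]),C[n])[0]-f(v)) for n in O for k,v in O[n].items()])
s=least_squares(res,[550,0,0],loss="soft_l1",x_scale=[10,10,.1]);p=s.x
E
python3 - <<'E'
from fit import *
print(p,res(p).reshape(-1,2).round(1).tolist())
print("hub tri",tri([f(O[n]["hub"]) for n in C],C.values()),"but tri",tri([f(O[n]["but"]) for n in C],C.values()))
for nm,a,b,z in(("handle",(425,241),(450,330),100),("peg",(399,227),(468,318),76)):
    q=tri([f(a),f(b)],C.values())
    for x in(q,atz(f(a),z,C["top"]),atz(f(b),z,C["side"])):
        d=x[:2]-p[:2];print(nm,x.round(1),np.hypot(*d).round(1),(np.arctan2(d[1],d[0])-p[2]).round(3))
out=[]
for n in C:
    im=r.read_camera(n);u=proj(W(p,(40,0,50)),C[n])[0].round().astype(int)
    x0,y0=u-[50,50];k=6;cr=cv2.resize(im[y0:y0+75,x0:x0+65] if 0 else im[y0:y0+100,x0:x0+100],None,fx=4,fy=4,interpolation=cv2.INTER_CUBIC)
    def dot(l,col):
        for q in proj(W(p,l),C[n]): cv2.circle(cr,tuple(((q-[x0,y0]+.5)*4).astype(int)),1,col,-1)
    t=np.linspace(0,6.28,60);o=np.ones(60)
    dot(np.c_[94*np.cos(t),94*np.sin(t),52*o],(0,0,255));dot(np.c_[52*np.cos(t),52*np.sin(t),56*o],(0,255,255))
    for a in(-.95,-.7,-.45,.45,.7,.95): dot((118*np.cos(a),118*np.sin(a),43),(0,255,0))
    dot((118*np.cos(.45),118*np.sin(.45),76),(255,0,255))
    print(n,x0,y0);out.append(cr)
cv2.imwrite("pics/ov.png",np.hstack(out))
E
```

```text
[ 5.74518482e+02 -4.77090565e+01 -2.90230893e-01] [[1.2, -0.0], [1.5, -0.0], [-1.8, -2.2], [2.8, 0.0], [2.0, 1.1], [-1.0, -0.4], [-0.1, -1.4], [0.0, -2.0], [-0.7, -0.0]]
hub tri [575.61923256 -44.95127669  48.28426232] but tri [459.80429942  -9.6375642   51.6035793 ]
handle [656.3 -68.   97.8] 84.3 0.047
handle [664.5 -68.9 100. ] 92.4 0.059
handle [646.7 -70.9 100. ] 75.8 -0.021
peg [696.1 -22.8  68.1] 124.1 0.492
peg [698.6 -22.9  76. ] 126.5 0.487
peg [688.3 -30.6  76. ] 115.1 0.44
top 229 132
side 232 184
```

View pics/ov.png

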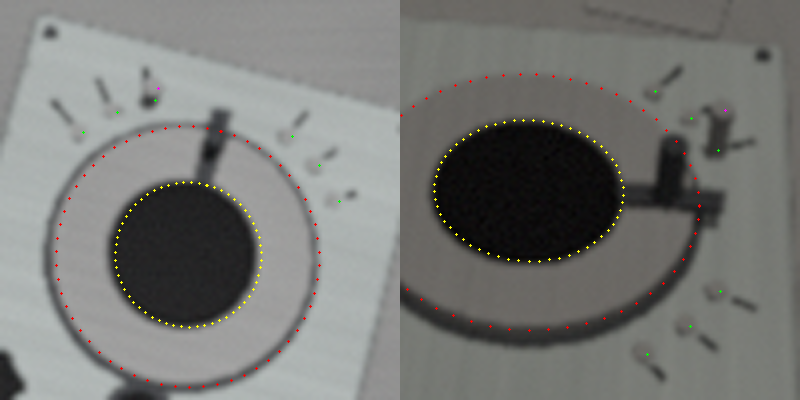

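```bash
cat > go.py <<'E'
from h import *
from scipy.spatial.transform import Rotation as Ro
import sys
def show(*t):
    s=r.state();R=Ro.from_quat(s["orientation"]);M=R.as_matrix()
    print("t",s["t"],"tcp",s["tcp_pos"].round(1),"F",s["wrist_force"].round(1),"w",round(s["grip_width"]))
    print("x",M[:,0].round(3),"z",M[:,2].round(3))
    for q in t: print(q,"slide",(M.T@(np.array(q)-s["tcp_pos"])/100).round(3))
    # turn to make tool x along +y or -y, tool z down
    for sg in(1,-1):
        T=np.array([[0,sg,0],[sg,0,0],[0,0,-1.]]).T
        print("dr",sg,((R.inv()*Ro.from_matrix(T)).as_rotvec()/(np.pi/2)).round(3))
if __name__=="__main__": show(*[list(map(float,a.split(","))) for a in sys.argv[1:]])
E
python3 go.py 570,-110,230
python3 -c "
from h import *
s=r.state();print(np.array(r.camera_params('wrist')['world_from_camera']).round(3), r.camera_params('wrist')['fx'])"
```

```text
t 0.2 tcp [ 156.8 -630.3  187.5] F [ 0.5  0.2 -0. ] w 92
x [ 0.241 -0.97  -0.001] z [0.97  0.241 0.   ]
[570.0, -110.0, 230.0] slide [-4.052 -0.42   5.266]
dr 1 [-0.164 -1.332 -1.332]
dr -1 [-0.995  0.122  0.121]
[[ 2.42000e-01 -9.32000e-01 -2.69000e-01  2.30986e+02]
 [-9.70000e-01 -2.33000e-01 -6.60000e-02 -6.13170e+02]
 [-1.00000e-03  2.77000e-01 -9.61000e-01  3.83744e+02]
 [ 0.00000e+00  0.00000e+00  0.00000e+00  1.00000e+00]] 274.6715621537282
```

Call:
{"name": "move_arm", "arguments": {"commands": [{"slide": [-0.25,-0.2,0.35]},{"slide": [-0.5,-0.42,0.7]},{"slide": [-0.77,-0.42,1]},{"slide": [-0.77,-0.42,1]}]}}

```text
schema error: expected keys slide, dr, gripper
```

Call:
{"name": "move_arm", "arguments": {"commands": [{"slide": [-0.4,0,0.5],"gripper": -1},{"slide": [-0.77,0,1],"gripper": -1},{"slide": [-0.77,0,1],"gripper": -1}]}}

```text
schema error: expected keys slide, dr, gripper
```

Call:
{"name": "move_arm", "arguments": {"commands": [{"slide": [-0.4,0,0.5],"gripper": -1},{"slide": [-0.77,0,1],"gripper": -1},{"slide": [-0.77,0,1],"gripper": -1}]}}

```text
schema error: expected keys slide, dr, gripper
```

```bash
sed -i 's/T=np.array.*/T=np.array([[0,sg,0],[0,0,-1],[-sg,0,0.]]).T/' go.py; python3 go.py 570,-110,230
```

```text
t 0.2 tcp [ 156.8 -630.3  187.5] F [ 0.5  0.2 -0. ] w 92
x [ 0.241 -0.97  -0.001] z [0.97  0.241 0.   ]
[570.0, -110.0, 230.0] slide [-4.052 -0.42   5.266]
dr 1 [-1.000e-03 -1.845e+00 -0.000e+00]
dr -1 [ 0.     0.155 -0.001]
```

All keys are needed in every row.

Call:
{"name": "move_arm", "arguments": {"commands": [{"slide": [-0.25,-0.2,0.35],"dr": [0,0,0],"gripper": -1},{"slide": [-0.5,-0.42,0.7],"dr": [0,0,0],"gripper": -1},{"slide": [-0.77,-0.42,1],"dr": [0,0,0],"gripper": -1},{"slide": [-0.77,-0.42,1],"dr": [0,0,0],"gripper": -1}]}}

```text
t: 0.7
tcp_pos: [238.8, -529.0, 230.8]
orientation: [-0.558, 0.433, -0.434, 0.559]
wrist_force: [-0.5, -0.1, -0.1]
grip_width: 56.3
```

Call:
{"name": "move_arm", "arguments": {"commands": [{"slide": [-0.4,0,0.5],"dr": [0,0,0],"gripper": -1},{"slide": [-0.77,0,1],"dr": [0,0,0],"gripper": -1},{"slide": [-0.77,0,1],"dr": [0,0,0],"gripper": -1}]}}

```text
t: 1.08
tcp_pos: [317.6, -429.2, 230.5]
orientation: [-0.558, 0.433, -0.433, 0.559]
wrist_force: [0.3, 0.1, 0.4]
grip_width: 26.7
```

Call:
{"name": "move_arm", "arguments": {"commands": [{"slide": [-0.4,0,0.5],"dr": [0,0,0],"gripper": -1},{"slide": [-0.77,0,1],"dr": [0,0,0],"gripper": -1},{"slide": [-0.77,0,1],"dr": [0,0,0],"gripper": -1}]}}

```text
t: 1.45
tcp_pos: [395.4, -330.7, 230.5]
orientation: [-0.558, 0.433, -0.434, 0.559]
wrist_force: [-0.6, -0.7, -0.3]
grip_width: 1.1
```

```bash
python3 go.py 570,-110,230
```

```text
t 1.45 tcp [ 395.4 -330.7  230.5] F [-0.6 -0.7 -0.3] w 1
x [ 0.249 -0.969 -0.   ] z [0.969 0.249 0.002]
[570.0, -110.0, 230.0] slide [-1.703  0.01   2.24 ]
dr 1 [-1.00e-03 -1.84e+00  2.00e-03]
dr -1 [-0.001  0.16  -0.   ]
```

Call:
{"name": "move_arm", "arguments": {"commands": [{"slide": [-0.4,0,0.5],"dr": [0,0,0],"gripper": -1},{"slide": [-0.85,0,1],"dr": [0,0,0],"gripper": -1},{"slide": [-0.85,0,1],"dr": [0,0,0],"gripper": -1}]}}

```text
t: 1.82
tcp_pos: [471.1, -224.4, 230.4]
orientation: [-0.558, 0.434, -0.434, 0.559]
wrist_force: [-0.3, -0.8, -0.1]
grip_width: 1.0
```

Call:
{"name": "move_arm", "arguments": {"commands": [{"slide": [-0.4,0,0.5],"dr": [0,0.08,0],"gripper": -1},{"slide": [-0.85,0,1],"dr": [0,0.16,0],"gripper": -1},{"slide": [-0.85,0,1],"dr": [0,0.16,0],"gripper": -1},{"slide": [-0.85,0,1],"dr": [0,0.16,0],"gripper": -1},{"slide": [-0.85,0,1],"dr": [0,0.16,0],"gripper": -1}]}}

```text
t: 2.45
tcp_pos: [544.2, -124.3, 229.7]
orientation: [-0.498, 0.503, -0.503, 0.497]
wrist_force: [0.1, 0.0, 0.1]
grip_width: 0.6
```

```bash
python3 go.py; cat > ov.py <<'E'
from fit import *
import sys
# fitted pose p refined by hand: argv p0 p1 p2 ring, name
def ov(p,th,fn):
    c=r.camera_params("wrist");im=r.read_camera("wrist");np.save(fn+".npy",im);k=1.5
    im=cv2.resize(im,None,fx=k,fy=k,interpolation=cv2.INTER_CUBIC)
    def dot(l,col):
        for q in proj(W(p,l),c): cv2.circle(im,tuple(((q+.5)*k).astype(int)),1,col,-1)
    t=np.linspace(0,6.28,60);o=np.ones(60)
    dot(np.c_[94*np.cos(t),94*np.sin(t),52*o],(0,0,255));dot(np.c_[52*np.cos(t),52*np.sin(t),56*o],(0,255,255))
    for a in(-.95,-.7,-.45,.45,.7,.95): dot((118*np.cos(a),118*np.sin(a),43),(0,255,0))
    dot((118*np.cos(.45),118*np.sin(.45),76),(255,0,255))
    dot((78*np.cos(th),78*np.sin(th),100),(255,128,0));dot((109*np.cos(th),109*np.sin(th),58),(255,128,0));dot((-120,0,62),(0,0,255))
    cv2.imwrite("pics/"+fn+".png",im);print(np.array(c["world_from_camera"]).round(3).tolist(),c["fx"],c["cx"],c["cy"],c["k1"])
if __name__=="__main__": a=sys.argv;ov([float(a[1]),float(a[2]),float(a[3])],float(a[4]),a[5])
E
python3 ov.py 574.5 -46 -.29 .03 w1
```

```text
t 2.45 tcp [ 544.2 -124.3  229.7] F [0.1 0.  0.1] w 1
x [-0.011 -1.     0.001] z [ 1.    -0.011 -0.001]
dr 1 [-1.000e-03  1.993e+00  1.000e-03]
dr -1 [ 0.001 -0.007  0.001]
[[-0.01, -0.961, -0.278, 620.87], [-1.0, 0.01, 0.002, -125.554], [0.001, 0.278, -0.961, 425.83], [0.0, 0.0, 0.0, 1.0]] 274.6715621537282 251.2994841601355 193.70851231713985 0.0003976777668495138
```

View pics/w1.png

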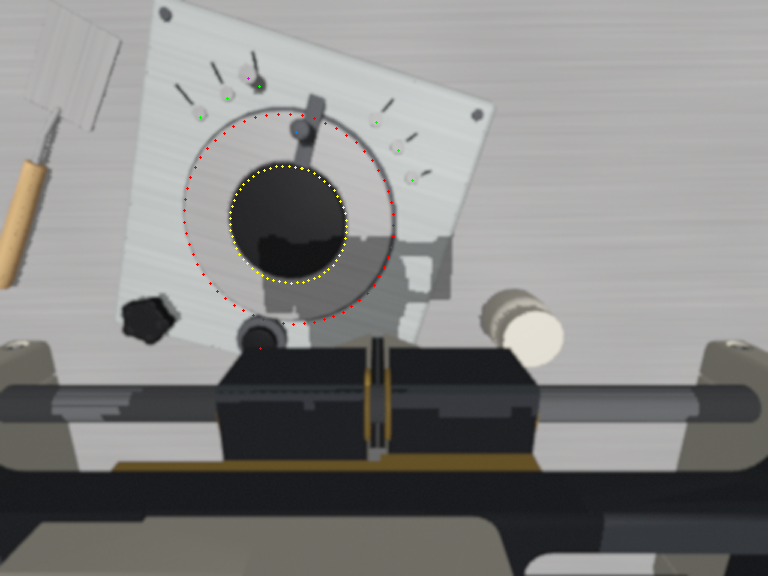

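```bash
python3 - <<'E'
from fit import *
c=r.camera_params("wrist");t=r.state()["tcp_pos"]
D=[(0,0,0),(0,19,0),(0,-19,0),(9.5,0,0),(-9.5,0,0),(0,19,40),(0,-19,40)]
for d in D: print(d,(proj(t+np.array(d),c)[0]*1.5+.5).round())
for nm,uv,z in(("handle",(301,129),100),("tip",(315,97),58),("peghead",(249,73),76),("hub",(288,221),56),("but",(261,341),62)):
    print(nm,atz(f(uv),z,c).round(1))
E
```

```text
(0, 0, 0) [376. 329.]
(0, 19, 0) [339. 329.]
(0, -19, 0) [413. 328.]
(9.5, 0, 0) [376. 311.]
(-9.5, 0, 0) [376. 346.]
(0, 19, 40) [330. 364.]
(0, -19, 40) [422. 363.]
handle [651.8 -69.7 100. ]
tip [680.1 -75.5  58. ]
peghead [694.6 -28.2  76. ]
hub [579.5 -45.9  56. ]
but [467.1 -13.4  62. ]
```

Call:
{"name": "move_arm", "arguments": {"commands": [{"slide": [-0.1,0,0.5],"dr": [0,0,0],"gripper": -1},{"slide": [-0.13,0.3,1],"dr": [0,0,0],"gripper": -1},{"slide": [-0.13,0.6,1],"dr": [0,0,0],"gripper": -1},{"slide": [-0.13,0.6,1],"dr": [0,0,0],"gripper": -1}]}}

```text
t: 3.0
tcp_pos: [642.7, -110.5, 166.8]
orientation: [-0.499, 0.504, -0.501, 0.496]
wrist_force: [-0.4, -0.3, 0.7]
grip_width: 0.3
```

Call:
{"name": "move_arm", "arguments": {"commands": [{"slide": [0,0.3,0.1],"dr": [0,0,0],"gripper": -1},{"slide": [0,0.6,0.1],"dr": [0,0,0],"gripper": -1},{"slide": [0,0.93,0.1],"dr": [0,0,0],"gripper": -1},{"slide": [0,0.93,0.1],"dr": [0,0,0],"gripper": -1},{"slide": [0,0.93,0.1],"dr": [0,0,0],"gripper": -1}]}}

```text
t: 3.62
tcp_pos: [656.6, -109.7, 79.6]
orientation: [0.497, -0.501, 0.503, -0.498]
wrist_force: [0.7, -0.4, 0.5]
grip_width: 0.5
```

```bash
python3 go.py; python3 ov.py 577.5 -46 -.29 .0 w2
```

```text
t 3.625 tcp [ 656.6 -109.7   79.6] F [ 0.7 -0.4  0.5] w 1
x [-0.009 -1.     0.001] z [ 1.    -0.009  0.003]
dr 1 [-1.000e-03  1.995e+00 -3.000e-03]
dr -1 [-0.002 -0.005  0.   ]
[[-0.008, -0.962, -0.274, 732.412], [-1.0, 0.008, 0.001, -110.849], [0.001, 0.274, -0.962, 276.09], [0.0, 0.0, 0.0, 1.0]] 274.6715621537282 251.2994841601355 193.70851231713985 0.0003976777668495138
```

View pics/w2.png

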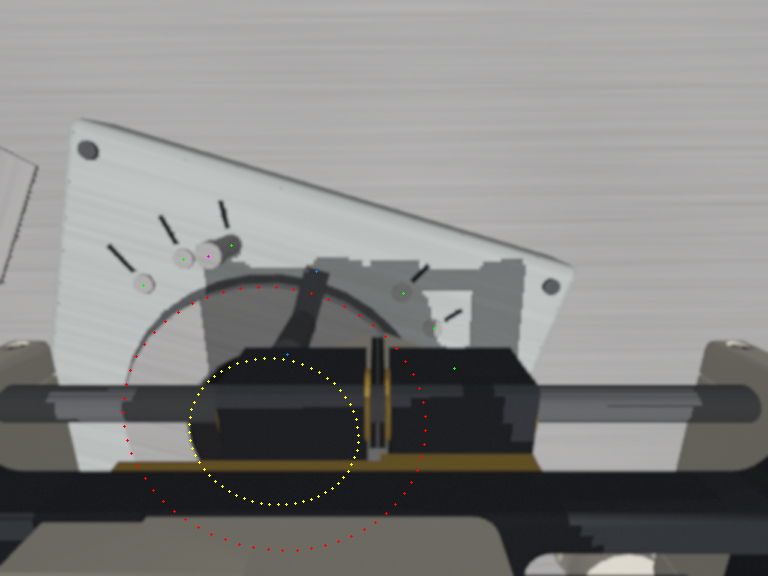

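Call:
{"name": "move_arm", "arguments": {"commands": [{"slide": [-0.06,0.05,0],"dr": [0,0,0],"gripper": -1},{"slide": [-0.1,0.05,0],"dr": [0,0,0],"gripper": -1},{"slide": [-0.12,0.05,0],"dr": [0,0,0],"gripper": -1},{"slide": [-0.14,0.05,0],"dr": [0,0,0],"gripper": -1},{"slide": [-0.16,0.05,0],"dr": [0,0,0],"gripper": -1},{"slide": [-0.18,0.05,0],"dr": [0,0,0],"gripper": -1},{"slide": [-0.2,0.05,0],"dr": [0,0,0],"gripper": -1},{"slide": [-0.22,0.05,0],"dr": [0,0,0],"gripper": -1},{"slide": [-0.24,0.05,0],"dr": [0,0,0],"gripper": -1},{"slide": [-0.26,0.05,0],"dr": [0,0,0],"gripper": -1},{"slide": [-0.28,0.05,0],"dr": [0,0,0],"gripper": -1},{"slide": [-0.3,0.05,0],"dr": [0,0,0],"gripper": -1}]}}

```text
t: 5.18
tcp_pos: [655.7, -78.6, 72.2]
orientation: [0.498, -0.502, 0.502, -0.498]
wrist_force: [-0.1, 0.1, -0.1]
grip_width: 0.6
```

Call:
{"name": "move_arm", "arguments": {"commands": [{"slide": [-0.02,0,0],"dr": [0,0,0],"gripper": -1},{"slide": [-0.04,0,0],"dr": [0,0,0],"gripper": -1},{"slide": [-0.06,0,0],"dr": [0,0,0],"gripper": -1},{"slide": [-0.08,0,0],"dr": [0,0,0],"gripper": -1},{"slide": [-0.1,0,0],"dr": [0,0,0],"gripper": -1},{"slide": [-0.12,0,0],"dr": [0,0,0],"gripper": -1},{"slide": [-0.14,0,0],"dr": [0,0,0],"gripper": -1},{"slide": [-0.14,0,0],"dr": [0,0,0],"gripper": -1}]}}

```text
t: 6.18
tcp_pos: [655.8, -64.4, 72.2]
orientation: [-0.498, 0.502, -0.502, 0.498]
wrist_force: [0.7, 1.0, 0.0]
grip_width: 0.5
```

```bash
python3 go.py; python3 ov.py 577.5 -46 -.29 .2 w3
```

```text
t 6.175 tcp [655.8 -64.4  72.2] F [0.7 1.  0. ] w 1
x [-0.007 -1.    -0.   ] z [ 1.    -0.007  0.   ]
dr 1 [ 0.     1.996 -0.   ]
dr -1 [-0.    -0.004 -0.   ]
[[-0.006, -0.961, -0.277, 732.144], [-1.0, 0.006, 0.002, -65.627], [-0.0, 0.277, -0.961, 268.447], [0.0, 0.0, 0.0, 1.0]] 274.6715621537282 251.2994841601355 193.70851231713985 0.0003976777668495138
```

View pics/w3.png

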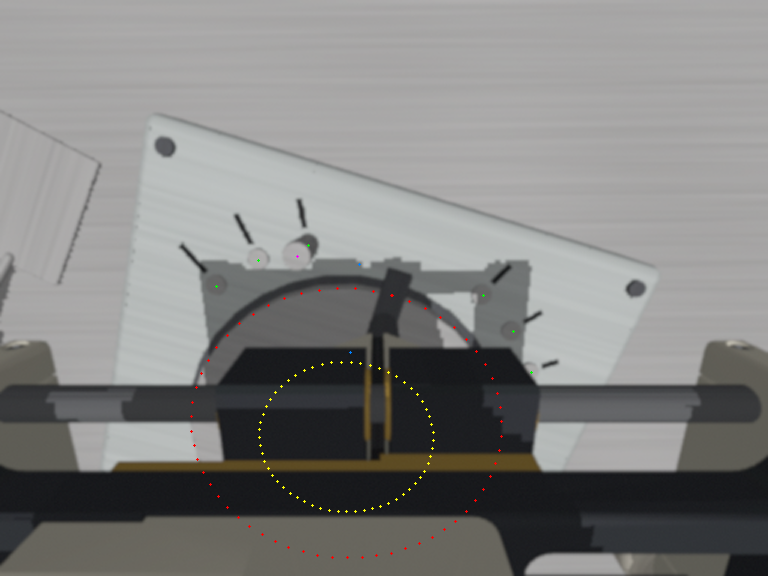

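```bash
python3 - <<'E'
from fit import *
c=r.camera_params("wrist");t=r.state()["tcp_pos"]
for nm,uv,z in(("tip",(399,269),58),("barbase",(383,335),58),("peghead",(297,256),76)):
    x=atz(f(uv),z,c); print(nm,x.round(1),np.arctan2(x[1]+46,x[0]-578))
print((proj([652,-70,100],c)[0]*1.5+.5).round(),(proj(t,c)[0]*1.5+.5).round())
im=[r.read_camera(n) for n in("side","top")]
L=[]
for n,i in zip(("side","top"),im):
    u=proj([[650,-65,90]],C[n])[0].astype(int);L.append(cv2.resize(i[u[1]-45:u[1]+45,u[0]-45:u[0]+45],(400,400),interpolation=cv2.INTER_CUBIC))
W_=np.load("w3.npy")[170:260,205:295];L=[L[0],cv2.resize(W_,(400,400),interpolation=cv2.INTER_CUBIC)]
cv2.imwrite("pics/m.png",np.hstack(L))
E
```

```text
tip [683.3 -77.   58. ] -0.2858250667167457
barbase [646.3 -68.5  58. ] -0.31801520097834285
peghead [694.2 -27.6  76. ] 0.15742495844345167
[388. 359.] [376. 329.]
```

View pics/m.png

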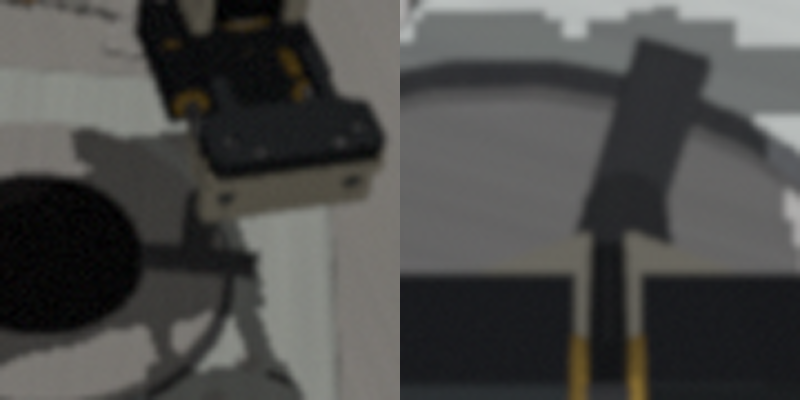

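```bash
python3 - <<'E'
from fit import *
c=r.camera_params("wrist");t=r.state()["tcp_pos"]
out=[]
for fn in("w1","w2"):
    im=np.load(fn+".npy")[195:265,215:287];k=5.5
    im=cv2.resize(im,None,fx=k,fy=k,interpolation=cv2.INTER_CUBIC)
    im=cv2.convertScaleAbs(im,alpha=1.6,beta=25)
    for z,col in((0,(0,0,255)),(15,(0,255,255)),(30,(0,255,0)),(45,(255,0,0))):
        for dx in(-9.5,9.5):
            q=(proj(t+np.array([dx,0,z]),c)[0]+.5-[215,195])*k
            cv2.circle(im,tuple(q.astype(int)),3,col,-1)
    out.append(im)
cv2.imwrite("pics/tips.png",np.hstack(out))
E
```

```text
(no output)
```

View pics/tips.png

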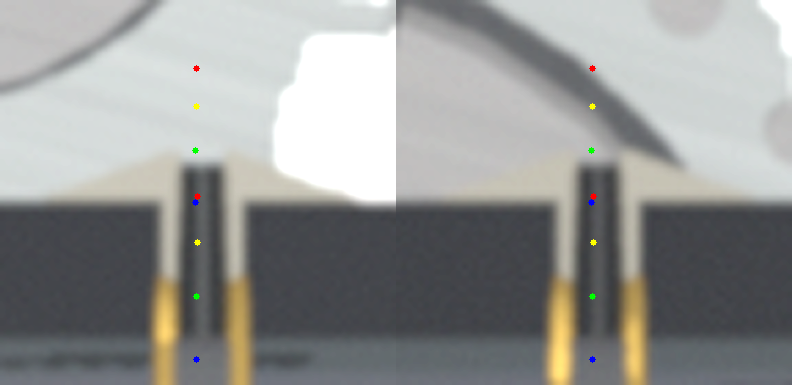

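Call:
{"name": "move_arm", "arguments": {"commands": [{"slide": [0.3,-0.3,0],"dr": [0,0,0],"gripper": -1},{"slide": [0.6,-0.8,0],"dr": [0,0.1,0],"gripper": -1},{"slide": [0.7,-1,0],"dr": [0,0.2,0],"gripper": -1},{"slide": [0.7,-1,0],"dr": [0,0.3,0],"gripper": -1},{"slide": [0.7,-1,0],"dr": [0,0.4,0],"gripper": -1},{"slide": [0.7,-1,0],"dr": [0,0.5,0],"gripper": -1},{"slide": [0.7,-1,0],"dr": [0,0.6,0],"gripper": -1},{"slide": [0.7,-1,0],"dr": [0,0.7,0],"gripper": -1},{"slide": [0.7,-1,0],"dr": [0,0.8,0],"gripper": -1},{"slide": [0.7,-1,0],"dr": [0,0.9,0],"gripper": -1},{"slide": [0.7,-1,0],"dr": [0,1,0],"gripper": -1},{"slide": [0.7,-1,0],"dr": [0,1,0],"gripper": -1}]}}

```text
t: 7.82
tcp_pos: [654.9, -134.5, 172.2]
orientation: [-0.004, -0.707, 0.707, 0.004]
wrist_force: [-0.8, -0.7, -2.6]
grip_width: 0.3
```

```bash
python3 go.py; python3 - <<'E'
from fit import *
s=r.state();print(s["joint_positions"].round(2));t=s["tcp_pos"]
k=3
im=r.read_camera("side");u=proj(t,C["side"])[0].astype(int);x0,y0=u-[75,90]
x0=max(x0,0);y0=max(y0,0);im=cv2.resize(im[y0:y0+140,x0:x0+150],None,fx=4,fy=4,interpolation=cv2.INTER_CUBIC)
for z,col in((0,(0,0,255)),(30,(0,255,0)),(66,(255,0,0))):
    q=(proj(t+np.array([0,0,z]),C["side"])[0]+.5-[x0,y0])*4;cv2.circle(im,tuple(q.astype(int)),2,col,-1);print(q)
cv2.imwrite("pics/s2.png",im)
E
```

```text
t 7.825 tcp [ 654.9 -134.5  172.2] F [-0.8 -0.7 -2.6] w 0
x [-1.     0.011 -0.   ] z [-0.011 -1.     0.   ]
dr 1 [ 0.     0.993 -0.   ]
dr -1 [-0.    -1.007 -0.   ]
[-0.43  0.67  0.91  1.55 -0.56  1.19 -2.57]
[304.08369133 365.96696129]
[311.40945936 320.86778892]
[320.72251421 263.45866698]
```

View pics/s2.png

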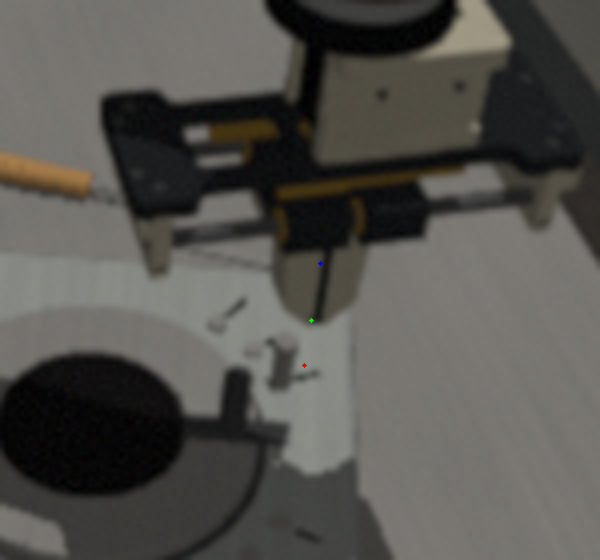

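Call:
{"name": "move_arm", "arguments": {"commands": [{"slide": [0,0.1,0],"dr": [0,-0.12,0],"gripper": -1},{"slide": [0,0.2,0],"dr": [0,-0.23,0],"gripper": -1},{"slide": [0,0.3,0],"dr": [0,-0.34,0],"gripper": -1},{"slide": [0,0.4,0],"dr": [0,-0.45,0],"gripper": -1},{"slide": [0,0.4,0],"dr": [0,-0.56,0],"gripper": -1},{"slide": [0,0.4,0],"dr": [0,-0.67,0],"gripper": -1},{"slide": [0,0.4,0],"dr": [0,-0.78,0],"gripper": -1},{"slide": [0,0.4,0],"dr": [0,-0.89,0],"gripper": -1},{"slide": [0,0.4,0],"dr": [0,-1,0],"gripper": -1},{"slide": [0,0.4,0],"dr": [0,-1,0],"gripper": -1}]}}

```text
t: 9.12
tcp_pos: [655.5, -134.4, 132.4]
orientation: [-0.498, 0.502, -0.502, 0.499]
wrist_force: [-0.4, 0.4, -0.3]
grip_width: 0.8
```

Call:
{"name": "move_arm", "arguments": {"commands": [{"slide": [0,0.3,0],"dr": [0,0,0],"gripper": -1},{"slide": [0,0.6,0],"dr": [0,0,0],"gripper": -1},{"slide": [0,0.75,0],"dr": [0,0,0],"gripper": -1},{"slide": [0,0.87,0],"dr": [0,0,0],"gripper": -1},{"slide": [0,0.87,0],"dr": [0,0,0],"gripper": -1}]}}

```text
t: 9.75
tcp_pos: [654.9, -134.7, 44.6]
orientation: [-0.498, 0.502, -0.502, 0.498]
wrist_force: [0.5, -0.6, -0.6]
grip_width: 0.5
```

```bash
python3 go.py 655,-97,45
```

```text
t 9.75 tcp [ 654.9 -134.7   44.6] F [ 0.5 -0.6 -0.6] w 1
x [-0.008 -1.    -0.   ] z [ 1.    -0.008 -0.001]
[655.0, -97.0, 45.0] slide [-0.377 -0.004 -0.002]
dr 1 [0.000e+00 1.995e+00 1.000e-03]
dr -1 [ 0.001 -0.005 -0.   ]
```

Call:
{"name": "move_arm", "arguments": {"commands": [{"slide": [-0.12,0,0],"dr": [0,0,0],"gripper": -1},{"slide": [-0.24,0,0],"dr": [0,0,0],"gripper": -1},{"slide": [-0.28,0,0],"dr": [0,0,0],"gripper": -1},{"slide": [-0.3,0,0],"dr": [0,0,0],"gripper": -1},{"slide": [-0.32,0,0],"dr": [0,0,0],"gripper": -1},{"slide": [-0.34,0,0],"dr": [0,0,0],"gripper": -1},{"slide": [-0.36,0,0],"dr": [0,0,0],"gripper": -1},{"slide": [-0.38,0,0],"dr": [0,0,0],"gripper": -1},{"slide": [-0.4,0,0],"dr": [0,0,0],"gripper": -1},{"slide": [-0.42,0,0],"dr": [0,0,0],"gripper": -1},{"slide": [-0.44,0,0],"dr": [0,0,0],"gripper": -1},{"slide": [-0.46,0,0],"dr": [0,0,0],"gripper": -1}]}}

```text
t: 11.25
tcp_pos: [655.9, -90.8, 45.4]
orientation: [0.498, -0.501, 0.503, -0.498]
wrist_force: [2.2, -5.1, -0.3]
grip_width: 0.5
```

Call:
{"name": "move_arm", "arguments": {"commands": [{"slide": [-0.015,0,0],"dr": [0,0,0],"gripper": -1},{"slide": [-0.03,0,0],"dr": [0,0,0],"gripper": -1},{"slide": [-0.045,0,0],"dr": [0,0,0],"gripper": -1},{"slide": [-0.06,0,0],"dr": [0,0,0],"gripper": -1}]}}

```text
t: 11.75
tcp_pos: [657.1, -84.3, 45.7]
orientation: [0.498, -0.501, 0.503, -0.498]
wrist_force: [2.6, -5.0, -0.7]
grip_width: 0.4
```

Call:
{"name": "move_arm", "arguments": {"commands": [{"slide": [-0.015,0,0],"dr": [0,0,0],"gripper": -1},{"slide": [-0.03,0,0],"dr": [0,0,0],"gripper": -1},{"slide": [-0.045,0,0],"dr": [0,0,0],"gripper": -1},{"slide": [-0.06,0,0],"dr": [0,0,0],"gripper": -1}]}}

```text
t: 12.25
tcp_pos: [657.3, -78.1, 45.9]
orientation: [0.497, -0.501, 0.503, -0.498]
wrist_force: [2.4, -4.3, 0.4]
grip_width: 0.5
```

```bash
cat > ang.py <<'E'
from fit import *
P=(578,-46,-.292)
def ang(im,c):
    g=cv2.cvtColor(im,cv2.COLOR_BGR2GRAY).astype(np.float32)
    th=np.arange(-.3,.8,.01);R=np.arange(96,107,1.5)
    def m(w,z=58):
        X=np.array([W(P,np.c_[R*np.cos(a)-w*np.sin(a),R*np.sin(a)+w*np.cos(a),z+0*R]) for a in th])
        q=proj(X.reshape(-1,3),c).astype(np.float32);return cv2.remap(g,q[:,0].reshape(len(th),-1),q[:,1].reshape(len(th),-1),1)
    inn=np.mean([m(w).mean(1) for w in(-5,-3,-1,1,3,5)],0);out=np.minimum(m(-9).mean(1),m(9).mean(1))
    s=out-inn;i=np.argsort(-s)[:4]
    print([(round(th[j],2),round(float(s[j]),1),round(float(inn[j]))) for j in i])
E
python3 - <<'E'
from ang import *
c=r.camera_params("wrist");T0=np.array(c["world_from_camera"])
for fn,M in(("w1",[[-0.01,-0.961,-0.278,620.87],[-1.0,0.01,0.002,-125.554],[0.001,0.278,-0.961,425.83],[0,0,0,1]]),("w3",[[-0.006,-0.961,-0.277,732.144],[-1.0,0.006,0.002,-65.627],[0,0.277,-0.961,268.447],[0,0,0,1]])):
    ang(np.load(fn+".npy"),dict(c,world_from_camera=np.array(M)))
im=r.read_camera("wrist");np.save("w4.npy",im);ang(im,c)
cv2.imwrite("pics/w4.png",cv2.resize(im,None,fx=1.5,fy=1.5,interpolation=cv2.INTER_CUBIC))
E
```

```text
[(np.float64(-0.01), 74.6, 104), (np.float64(-0.02), 62.4, 105), (np.float64(0.0), 51.6, 106), (np.float64(-0.03), 29.6, 108)]
[(np.float64(0.0), 35.1, 48), (np.float64(0.01), 32.1, 49), (np.float64(-0.01), 28.8, 49), (np.float64(0.02), 16.6, 51)]
[(np.float64(0.18), 31.8, 49), (np.float64(0.17), 28.9, 49), (np.float64(0.19), 28.9, 50), (np.float64(0.16), 15.5, 51)]
```

Call:
{"name": "move_arm", "arguments": {"commands": [{"slide": [-0.015,0,0],"dr": [0,0,0],"gripper": -1},{"slide": [-0.03,0,0],"dr": [0,0,0],"gripper": -1},{"slide": [-0.045,0,0],"dr": [0,0,0],"gripper": -1},{"slide": [-0.06,0,0],"dr": [0,0,0],"gripper": -1},{"slide": [-0.075,0,0],"dr": [0,0,0],"gripper": -1},{"slide": [-0.09,0,0],"dr": [0,0,0],"gripper": -1},{"slide": [-0.105,0,0],"dr": [0,0,0],"gripper": -1},{"slide": [-0.12,0,0],"dr": [0,0,0],"gripper": -1},{"slide": [-0.135,0,0],"dr": [0,0,0],"gripper": -1},{"slide": [-0.15,0,0],"dr": [0,0,0],"gripper": -1},{"slide": [-0.165,0,0],"dr": [0,0,0],"gripper": -1},{"slide": [-0.165,0,0],"dr": [0,0,0],"gripper": -1}]}}

```text
t: 13.8
tcp_pos: [655.6, -59.8, 45.1]
orientation: [-0.498, 0.502, -0.502, 0.498]
wrist_force: [1.4, -2.5, 1.4]
grip_width: 0.6
```

```bash
python3 go.py;python3 - <<'E'
from ang import *
c=r.camera_params("wrist")
im=r.read_camera("wrist");np.save("w5.npy",im);ang(im,c)
k=2;im=cv2.resize(im[60:260,120:400],None,fx=k,fy=k,interpolation=cv2.INTER_CUBIC)
def dot(a,rr,z,col):
    q=proj(W(P,(rr*np.cos(a),rr*np.sin(a),z)),c)[0];cv2.circle(im,tuple(((q+.5-[120,60])*k).astype(int)),1,col,-1)
    return q
for z in(40,76):print(dot(.45,118,z,(0,0,255)))
for a in(.7,.95,-.45): dot(a,118,43,(0,255,0))
for rr in(90,109,118): dot(.4,rr,58,(255,128,0));dot(.45,rr,58,(0,255,255))
cv2.imwrite("pics/w5.png",im)
E
```

```text
t 13.8 tcp [655.6 -59.8  45.1] F [ 1.4 -2.5  1.4] w 1
x [-0.007 -1.    -0.   ] z [ 1.    -0.007 -0.   ]
dr 1 [0.    1.995 0.   ]
dr -1 [ 0.    -0.005 -0.   ]
[(np.float64(0.41), 31.0, 48), (np.float64(0.42), 29.5, 48), (np.float64(0.4), 24.2, 49), (np.float64(0.43), 13.7, 50)]
[206.39123778 167.37577586]
[197.20042026 178.18905915]
```

View pics/w5.png

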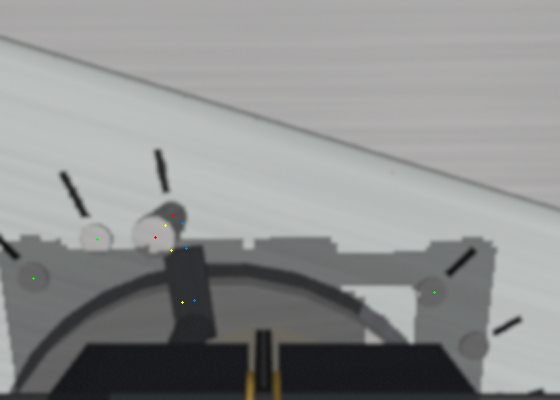

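Call:
{"name": "move_arm", "arguments": {"commands": [{"slide": [-0.01,0,0],"dr": [0,0,0],"gripper": -1},{"slide": [-0.02,0,0],"dr": [0,0,0],"gripper": -1},{"slide": [-0.03,0,0],"dr": [0,0,0],"gripper": -1},{"slide": [-0.03,0,0],"dr": [0,0,0],"gripper": -1},{"slide": [-0.03,0,0],"dr": [0,0,0],"gripper": -1}]}}

```text
t: 14.48
tcp_pos: [655.5, -57.1, 45.0]
orientation: [-0.498, 0.502, -0.502, 0.498]
wrist_force: [-0.7, -3.1, 1.7]
grip_width: 0.6
```

```bash
sed -i 's/,.01);R/,.005);R/' ang.py; python3 - <<'E'
from ang import *
c=r.camera_params("wrist");im=r.read_camera("wrist");np.save("w6.npy",im);ang(im,c);print(r.state()["tcp_pos"])
E
```

```text
[(np.float64(0.45), 29.6, 49), (np.float64(0.45), 29.0, 49), (np.float64(0.44), 27.5, 49), (np.float64(0.46), 26.8, 49)]
[655.47184752 -57.07718873  44.96365682]
```

Call:
{"name": "move_arm", "arguments": {"commands": [{"slide": [0.1,0,0],"dr": [0,0,0],"gripper": -1},{"slide": [0.25,0,0],"dr": [0,0,0],"gripper": -1},{"slide": [0.3,-0.4,0],"dr": [0,0,0],"gripper": -1},{"slide": [0.3,-0.8,0],"dr": [0,0,0],"gripper": -1},{"slide": [0.3,-1,-0.3],"dr": [0,0,0],"gripper": -1},{"slide": [0.3,-1,-0.8],"dr": [0,0,0],"gripper": -1},{"slide": [0.3,-1,-0.8],"dr": [0,0,0],"gripper": -1},{"slide": [0.3,-1,-0.8],"dr": [0,0,0],"gripper": -1}]}}

```text
t: 15.52
tcp_pos: [576.0, -86.9, 145.5]
orientation: [0.498, -0.502, 0.502, -0.498]
wrist_force: [1.2, 0.3, -0.2]
grip_width: 0.8
```

```bash
python3 go.py 464,-12,90;python3 - <<'E'
from ang import *
c=r.camera_params("wrist")
im=r.read_camera("wrist");np.save("w7.npy",im);ang(im,c)
k=2;a0=.45
im=cv2.resize(im[0:240,90:400],None,fx=k,fy=k,interpolation=cv2.INTER_CUBIC)
def dot(a,rr,z,col):
    q=proj(W(P,(rr*np.cos(a),rr*np.sin(a),z)),c)[0];cv2.circle(im,tuple(((q+.5-[90,0])*k).astype(int)),1,col,-1)
for z in(40,76):dot(.45,118,z,(0,0,255))
for a in(.7,.95,-.45,-.7): dot(a,118,43,(0,255,0))
for rr in(60,109,118): dot(.45,rr,58,(0,255,255))
for t in np.linspace(0,6.28,50): dot(t,94,52,(255,0,255))
cv2.imwrite("pics/w7.png",im)
E
```

```text
t 15.525 tcp [576.  -86.9 145.5] F [ 1.2  0.3 -0.2] w 1
x [-0.008 -1.    -0.001] z [ 1.    -0.008  0.001]
[464.0, -12.0, 90.0] slide [-0.74   0.554 -1.127]
dr 1 [ 1.000e-03  1.995e+00 -1.000e-03]
dr -1 [-0.001 -0.005 -0.   ]
[(np.float64(0.45), 78.5, 102), (np.float64(0.44), 77.4, 101), (np.float64(0.45), 68.6, 102), (np.float64(0.44), 64.9, 102)]
```

View pics/w7.png

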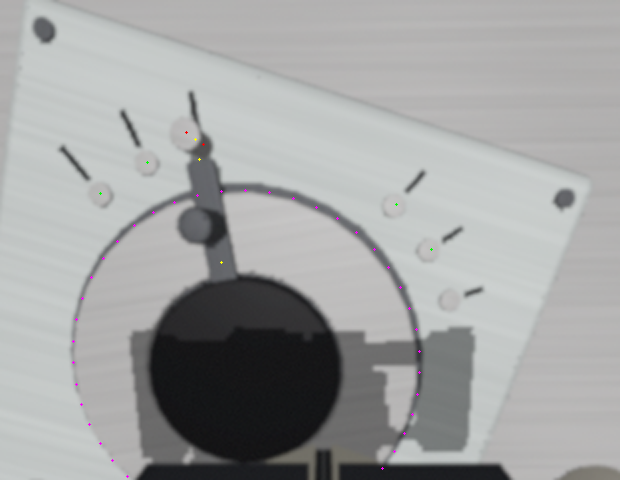

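Call:
{"name": "move_arm", "arguments": {"commands": [{"slide": [-0.3,0,-0.4],"dr": [0,0,0],"gripper": -1},{"slide": [-0.6,0,-0.8],"dr": [0,0,0],"gripper": -1},{"slide": [-0.74,0.1,-1],"dr": [0,0,0],"gripper": -1},{"slide": [-0.74,0.2,-1],"dr": [0,0,0],"gripper": -1}]}}

```text
t: 16.08
tcp_pos: [476.3, -10.4, 125.0]
orientation: [-0.499, 0.501, -0.501, 0.499]
wrist_force: [-0.8, 0.2, -0.0]
grip_width: 0.6
```

Call:
{"name": "move_arm", "arguments": {"commands": [{"slide": [0,0.2,-0.12],"dr": [0,0,0],"gripper": -1},{"slide": [0,0.5,-0.12],"dr": [0,0,0],"gripper": -1},{"slide": [0,0.7,-0.12],"dr": [0,0,0],"gripper": -1},{"slide": [0,0.7,-0.12],"dr": [0,0,0],"gripper": -1},{"slide": [0,0.7,-0.12],"dr": [0,0,0],"gripper": -1}]}}

```text
t: 16.7
tcp_pos: [465.6, -12.7, 55.5]
orientation: [0.498, -0.502, 0.503, -0.498]
wrist_force: [0.1, -0.3, -0.5]
grip_width: 0.7
```

```bash
python3 go.py 464,-12,40; python3 - <<'E'
from ang import *
t=r.state()["tcp_pos"]+[0,0,29]
im=r.read_camera("side");u=proj(t,C["side"])[0].astype(int);x0,y0=u-[70,70]
im=cv2.resize(im[y0:y0+120,max(x0,0):x0+140],None,fx=4,fy=4,interpolation=cv2.INTER_CUBIC)
for X,col in((t,(0,0,255)),([464,-12,62],(0,255,0)),([464,-12,t[2]],(255,0,0))):
    q=(proj(X,C["side"])[0]+.5-[max(x0,0),y0])*4;cv2.circle(im,tuple(q.astype(int)),2,col,-1)
cv2.imwrite("pics/s3.png",im)
E
```

```text
t 16.7 tcp [465.6 -12.7  55.5] F [ 0.1 -0.3 -0.5] w 1
x [-0.008 -1.     0.001] z [ 1.    -0.008  0.001]
[464.0, -12.0, 40.0] slide [-0.007  0.155 -0.016]
dr 1 [-1.000e-03  1.995e+00 -1.000e-03]
dr -1 [-0.001 -0.005  0.   ]
```

View pics/s3.png

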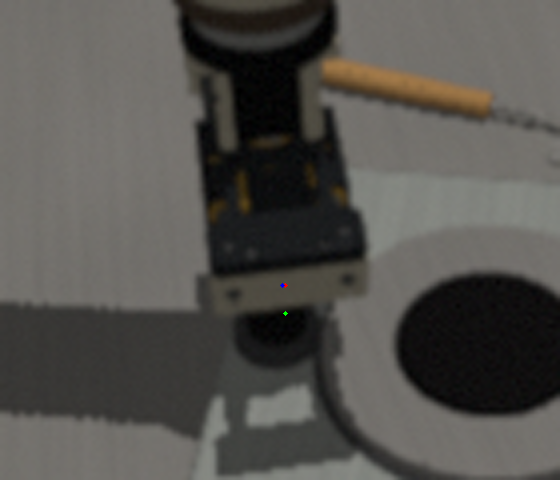

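Call:
{"name": "move_arm", "arguments": {"commands": [{"slide": [0,0.08,-0.03],"dr": [0,0,0],"gripper": -1},{"slide": [0,0.15,-0.03],"dr": [0,0,0],"gripper": -1},{"slide": [0,0.2,-0.03],"dr": [0,0,0],"gripper": -1},{"slide": [0,0.22,-0.03],"dr": [0,0,0],"gripper": -1},{"slide": [0,0.22,-0.03],"dr": [0,0,0],"gripper": -1}]}}

```text
t: 17.38
tcp_pos: [461.1, -11.8, 33.0]
orientation: [-0.498, 0.502, -0.502, 0.498]
wrist_force: [0.2, -0.7, 0.6]
grip_width: 0.4
```

Call:
{"name": "move_arm", "arguments": {"commands": [{"slide": [0,0.01,0],"dr": [0,0,0],"gripper": -1},{"slide": [0,0.02,0],"dr": [0,0,0],"gripper": -1},{"slide": [0,0.03,0],"dr": [0,0,0],"gripper": -1},{"slide": [0,0.03,0],"dr": [0,0,0],"gripper": -1}]}}

```text
t: 17.88
tcp_pos: [461.1, -11.8, 30.1]
orientation: [-0.498, 0.502, -0.502, 0.498]
wrist_force: [0.4, -0.3, 0.9]
grip_width: 0.8
```

Call:
{"name": "move_arm", "arguments": {"commands": [{"slide": [0,0.01,0],"dr": [0,0,0],"gripper": -1},{"slide": [0,0.02,0],"dr": [0,0,0],"gripper": -1},{"slide": [0,0.03,0],"dr": [0,0,0],"gripper": -1},{"slide": [0,0.03,0],"dr": [0,0,0],"gripper": -1}]}}

```text
t: 18.38
tcp_pos: [461.1, -11.8, 27.0]
orientation: [-0.498, 0.502, -0.502, 0.498]
wrist_force: [0.6, 0.7, -0.5]
grip_width: -0.0
```

Call:
{"name": "move_arm", "arguments": {"commands": [{"slide": [0,0.01,0],"dr": [0,0,0],"gripper": -1},{"slide": [0,0.02,0],"dr": [0,0,0],"gripper": -1},{"slide": [0,0.03,0],"dr": [0,0,0],"gripper": -1},{"slide": [0,0.03,0],"dr": [0,0,0],"gripper": -1}]}}

```text
t: 18.88
tcp_pos: [461.1, -11.8, 24.1]
orientation: [-0.498, 0.502, -0.502, 0.498]
wrist_force: [0.7, 1.0, 0.1]
grip_width: 0.8
```

Call:
{"name": "move_arm", "arguments": {"commands": [{"slide": [0,0.01,0],"dr": [0,0,0],"gripper": -1},{"slide": [0,0.02,0],"dr": [0,0,0],"gripper": -1},{"slide": [0,0.02,0],"dr": [0,0,0],"gripper": -1}]}}

```text
t: 19.25
tcp_pos: [461.2, -11.8, 22.2]
orientation: [0.498, -0.502, 0.502, -0.498]
wrist_force: [-1.4, -0.4, 2.3]
grip_width: 0.6
```

Call:
{"name": "move_arm", "arguments": {"commands": [{"slide": [0,0.01,0],"dr": [0,0,0],"gripper": -1},{"slide": [0,0.02,0],"dr": [0,0,0],"gripper": -1},{"slide": [0,0.02,0],"dr": [0,0,0],"gripper": -1}]}}

```text
t: 19.62
tcp_pos: [461.2, -11.8, 20.1]
orientation: [0.498, -0.502, 0.502, -0.498]
wrist_force: [-1.0, -0.5, 2.7]
grip_width: 0.4
```

Call:
{"name": "move_arm", "arguments": {"commands": [{"slide": [0,0.01,0],"dr": [0,0,0],"gripper": -1},{"slide": [0,0.02,0],"dr": [0,0,0],"gripper": -1},{"slide": [0,0.02,0],"dr": [0,0,0],"gripper": -1}]}}

```text
t: 20.0
tcp_pos: [461.2, -11.8, 18.1]
orientation: [0.498, -0.502, 0.502, -0.498]
wrist_force: [-0.9, 0.2, 4.9]
grip_width: 0.8
```

Call:
{"name": "move_arm", "arguments": {"commands": [{"slide": [0,0.01,0],"dr": [0,0,0],"gripper": -1},{"slide": [0,0.02,0],"dr": [0,0,0],"gripper": -1},{"slide": [0,0.02,0],"dr": [0,0,0],"gripper": -1}]}}

```text
t: 20.38
tcp_pos: [461.3, -11.8, 17.3]
orientation: [-0.498, 0.502, -0.502, 0.498]
wrist_force: [-5.9, -0.0, 20.9]
grip_width: 0.4
```

Call:
{"name": "move_arm", "arguments": {"commands": [{"slide": [0,-0.05,0],"dr": [0,0,0],"gripper": -1},{"slide": [0,-0.15,0],"dr": [0,0,0],"gripper": -1},{"slide": [0,-0.5,0],"dr": [0,0,0],"gripper": -1},{"slide": [0,-1,0],"dr": [0,0,0],"gripper": -1},{"slide": [0,-1,0],"dr": [0,0,0],"gripper": -1},{"slide": [0,-1,0],"dr": [0,0,0],"gripper": -1}]}}

```text
t: 21.12
tcp_pos: [460.8, -11.4, 116.0]
orientation: [-0.498, 0.502, -0.502, 0.498]
wrist_force: [-0.0, 0.1, -0.5]
grip_width: 0.5
```

Call:
{"name": "move_arm", "arguments": {"commands": [{"slide": [0.3,-0.4,0.3],"dr": [0,0,0],"gripper": -1},{"slide": [0.6,-0.6,0.7],"dr": [0,0,0],"gripper": -1},{"slide": [0.6,-0.6,1],"dr": [0,0,0],"gripper": -1},{"slide": [0.6,-0.6,1],"dr": [0,0,0],"gripper": -1},{"slide": [0.6,-0.6,1],"dr": [0,0,0],"gripper": -1}]}}

```text
t: 21.75
tcp_pos: [558.7, -72.4, 174.2]
orientation: [-0.499, 0.503, -0.501, 0.497]
wrist_force: [-0.4, 0.8, 0.4]
grip_width: 0.2
```

```bash
python3 go.py; python3 - <<'E'
from ang import *
c=r.camera_params("wrist");im=r.read_camera("wrist");ang(im,c)
a=cv2.resize(im[0:230,60:400],None,fx=1.5,fy=1.5)
# star knob, tub and button centroids now vs. start would need old frames; compare with saved top picture
old=cv2.imread("pics/top0.png");new=cv2.resize(r.read_camera("top"),None,fx=1.5,fy=1.5,interpolation=cv2.INTER_CUBIC)
for n,(x,y) in dict(knob=(341,341),tub=(530,347),scraper=(283,270)).items():
    A=old[y-15:y+15,x-15:x+15].astype(float);B=new[y-15:y+15,x-15:x+15].astype(float);print(n,cv2.phaseCorrelate(A.mean(2),B.mean(2)),abs(A-B).mean().round(1))
b=new[190:400,240:560]
h=max(a.shape[0],b.shape[0]);cv2.imwrite("pics/end.png",np.hstack([cv2.copyMakeBorder(q,0,h-q.shape[0],0,0,0)[:, :400] for q in(a[:, 40:440],b)]))
E
```

```text
t 21.75 tcp [558.7 -72.4 174.2] F [-0.4  0.8  0.4] w 0
x [-0.008 -1.     0.   ] z [ 1.    -0.008 -0.004]
dr 1 [-0.     1.995  0.004]
dr -1 [ 0.003 -0.005  0.   ]
[(np.float64(0.45), 86.6, 105), (np.float64(0.46), 84.9, 105), (np.float64(0.45), 81.7, 105), (np.float64(0.46), 74.9, 107)]
knob ((-0.07207612594274693, -0.0210856885547539), 1.0243496739983422) 1.9
tub ((0.0417201440404984, -0.04844160653635399), 0.9850619186624195) 2.3
scraper ((-0.23989364412829062, -0.08295448812064876), 1.0377516913599918) 2.1
```

```bash
python3 -c "
from plant import r
print(r.close_job())"
```

```text
the job is handed in; nothing more can be done
None
```

I pushed the lever handle round until the pointer was on the tall peg's mark (+0.45 rad), with about 5 N sideways. I then pressed the button to its stop and let it up, raised the arm clear, and handed the job in at about 22 s.

**Last checks**
- **Pointer:** the wrist camera read the ring at 0.45 rad both before and after the press. By eye, the bar's line ran through the peg to within about 1 mm.
- **Button:** it hit its stop at about 21 N, after roughly 6 mm of travel.
- **Bystanders:** the top camera showed the star knob, tub and scraper shifted by less than 0.3 px.
- **Arm:** it was clear of everything, with wrist force at noise level.

**What failed or disagreed**
- **First push missed:** the fingers passed above the handle. The real fingertips sit about 30–38 mm above the reported TCP: about 29 mm by the side camera, about 38 mm at button contact. I confirmed this with the side camera and redid the push lower.
- **Move calls refused:** the first three were rejected because every row needs all three keys.
- **Final picture not viewed:** the limit of 12 pictures was reached. I did not see the button come back up and am relying on its spring and the force returning to zero. I did not measure that the ring stayed on its seat. I never lifted it, and the pushes were sideways.

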